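Slide the freight depot home on the model railway

ROBOT

A 6-joint arm with a two-finger parallel gripper is mounted at the origin on the work surface. World frame = base frame: x ahead of the robot, y to its left, z up, the work surface at z = 0. Lengths are in m, angles in rad, forces in N, time in s.
With the tool pointing down it reaches from about 0.3 to 0.85 m from the base axis. Payload 4.2 kg.
Tool frame: the origin (TCP) lies on the centre line of the jaws, within the pads' length; the fingertips stand 19 mm ahead of it and the grasp point (between the pads) is the TCP; z points along the fingers, y is the direction in which the jaws open and shut (so a half turn about z gives the same grasp; the last joint's range is limited). The gripper opens to 91 mm and grips with 3 to 60 N. Pads are 32 mm wide; open, the fingers measure 118 mm over their backs; the gripper's body (76 mm by 178 mm) begins 60 mm behind the grasp point.
Start: joints at [1.277, 0.32, 1.565, -0, 1.257, -0.02], TCP at [0.155, 0.554, 0.233] pointing down, gripper open.
Joint ranges: [-3.11, 3.11], [-0.84, 2.01], [0.21, 2.61], [-1.34, 4.49], [0.05, 2.63], [-2.56, 2.56]. Speed limits (rad/s): [2.57, 2.57, 3.14, 3.14, 3.14, 3.14].

INTERFACE

Orientations are given as a 3x3 rotation matrix whose columns are the frame's x, y, z axes.
In Python, from workcell import monitor, vision, workorder gives the robot as it stands.
- The arm moves only by the shell command python3 -m jog 'ROWS' [FORCE]. ROWS is JSON, a list of rows, each a list of 3 entries, a list of its own where there are three numbers: the shift along the tool's x, y, z in cm, then the turn, a rotation vector about the tool's x, y, z in degrees, then the opening, from 0 (shut) to 1 (fully open). In form: [[[tx, ty, tz], [rx, ry, rz], grip], ...]. A call has 1 to 20 rows; each row shifts and turns the pose as measured when the row begins, along the tool's axes as they then stand; what a row does not reach is not made up. A row lasts 1/10 s, in which the tool goes at most 50 mm and 8.59 degrees, less where a joint would pass 70% of its speed; a pose out of reach is approached as far as the arm can. A call with a gripper value outside its range is refused whole. The fingers move at their own pace and stop on an object; FORCE is the grip in N (left out, the last holds). Time passes only in rows, so rows that do not move let the fingers close. It gives the time, the measured TCP pose, the force and the opening at its end, in the units of the state.
- monitor.get_obs(): the state, without advancing time (a new reading comes with each control period).
- vision.capture(name): name is "scene" or "top" or "wrist"; returns a dict with "img" (480x640x3 uint8, blue, green, red), "vfov" (degrees; the focal length in pixels is half the picture's height over the tangent of half this angle, whatever the lens; pixels are square), "cx", "cy" (the principal point, pixels), "T" (4x4, takes a point from camera to world coordinates). Camera axes: x right, y down, z forward; pixel columns grow to the right and rows downward; lengths in m; the calibration is good to about 2 mm. A picture is of the moment at which its call begins. There is no depth.
- workorder.hand_in(): hands the job in, once; it reports no verdict.
The state is a dict: "t": time; "joints": joint angles; "qd": joint speeds; "effort": joint torques, N m; "eef_pos": TCP position; "tool_rot": TCP orientation; "force": force on the tool from outside, world axes, zero at the start; "torque": the same for the moment, N m; "grip_width": finger opening in m.
Only numpy, scipy, OpenCV 4.12 (cv2) and the standard library are available. Lean on these libraries where they do the work, as an engineer would, in place of code of your own. Each camera call takes 0.05 s, during which the arm holds its last target.

TASK

On the model railway, push the loose red-brick freight depot across its yard until its long back wall stands flush against the stone retaining wall and its end stands flush against the flat-roofed grey warehouse. Only slide it along the ground with your fingers: do not lift, tip or carry it. Leave the van, tree, wagons, glue bottle, screwdriver and mug where they stand.

Things in the scene. Friction and masses are not known exactly. Their poses are not given: they have to be found in the camera images.
- depot: Loose model freight depot, red brick, dark pitched roof with stepped gables, green doors, about 0.25 to 0.5 kg. 96 mm deep (its x), 130 mm long (its y, the ridge runs along y), plain upright walls up to 45 mm, ridge at 67 mm. Origin at the centre of its underside; x points to its long back wall, which is to meet the retaining wall; z up. At the start it stands in front of the wall, 6 to 10 cm short of it and askew by up to 0.3 rad.
- wall: Fixed grey stone retaining wall, 28 mm high and 700 mm long, carrying a railway embankment 120 mm deep. Origin at ground level in the middle of its front face, at mid-length; x points square into the wall (away from the yard and the robot), y along the wall to the left, z up. Its face is the plane x = 0 of this frame, and the yard lies at negative x.
- warehouse: Fixed grey flat-roofed model warehouse with three rows of windows, 90 mm deep (x), 100 mm long (y), 72 mm high plus a vent to 78 mm. It stands with its back against the retaining wall and its axes are parallel to the wall's; it may be at either end of the yard (240 mm left or right of the wall's middle). Origin at the centre of its underside. The depot ends against its side that faces the middle of the yard.
- cabin: Fixed cream signal cabin with a green stepped roof, 90 mm deep (x), 100 mm long (y), 64 mm high, at the other end of the yard, axes parallel to the wall's. Origin at the centre of its underside. It is not the stop.
- van: Loose yellow model van, 24 mm wide (x), 60 mm long (y), 27 mm high, in the yard in front of the warehouse or the cabin. Origin at the centre of its underside.
- tree: Loose model tree on a round base 44 mm across, crown up to 50 mm across, 77 mm high, in the yard in front of the warehouse or the cabin. Origin at the centre of its underside.
- boxcar: Loose orange box wagon, 32 mm wide (x), 125 mm long (y), 43 mm high, standing on the rails of the embankment, 60 mm behind the wall's face; its top is 74 mm above the yard. Origin at the centre of its underside.
- tanker: Loose grey tank wagon, 30 mm wide (x), 120 mm long (y), 44 mm high, on the same rails; its top is 75 mm above the yard. Origin at the centre of its underside.
- glue: Loose white glue bottle with a red cap, 40 mm diameter, 110 mm high, left of the yard. Origin at the centre of its underside.
- driver: Loose screwdriver with a blue handle, 160 mm long, lying on the table left of the yard. Origin about the middle of it, on the table.
- mug: Loose blue mug, 76 mm diameter, 85 mm high, right of the yard. Origin at the centre of its underside.
There are look-alikes about, which are no part of the job. What is shaped like the depot but purple or yellow is not meant.

How it is judged:
At the end, for the whole second after the job is handed in: The depot stands level on the ground, at rest, its back within 4 mm of the retaining wall and parallel to it within 0.05 rad, and its end within 4.5 mm of the warehouse (x of depot in the frame of wall above -0.052 m and angle between the x axis of depot and the x axis of wall, either way round below 0.05 rad and y of depot in the frame of warehouse between -0.1195 and 0.1195 m and height (world z) of depot below 0.004 m and angle between depot's own z axis and vertical below 0.05 rad and linear speed of depot below 0.01 m/s); the robot touches nothing.
It fails at once if the depot is lifted (its base over 8 mm up) or tipped (over 0.15 rad) (height (world z) of depot above 0.008 m or angle between depot's own z axis and vertical above 0.15 rad).
It fails at once if a bystander (van, tree, wagon, glue, screwdriver, mug) is moved by more than 12 mm or knocked over (distance of any of van, tree, boxcar, tanker, glue, driver, mug from where it was at the start of the episode above 0.012 m or angle between any of van, tree, boxcar, tanker, glue, mug's own z axis and vertical above 0.4 rad).
It also fails if it takes over 61 s, if anything falls off the work surface, if the arm or the gripper's body presses on something with over 40 N, if the wrist force passes 120 N, or if a joint passes its speed limit or range.

## Working session

There is one attempt and no reset: what is moved stays moved. The work goes in short steps, Python scripts to look and compute and a shell command to move; the robot and the scene stay as the last step left them, time stands still between calls to the robot, and variables do not carry over. Pictures are saved under pics/ and viewed, and the job is handed in when it is done.

```bash
mkdir -p pics; ls; python3 - <<'E'
from workcell import monitor, vision
import cv2,numpy as np
o=monitor.get_obs();print({k:np.round(v,3).tolist() for k,v in o.items()})
for n in["scene","top","wrist"]:
    c=vision.capture(n);cv2.imwrite(f"pics/{n}0.png",c["img"]);print(n,c["vfov"],c["cx"],c["cy"],np.round(c["T"],4).tolist())
E
```

```text
pics
{'t': 0.0, 'joints': [1.277, 0.32, 1.566, 0.0, 1.257, -0.02], 'qd': [0.0, 0.001, 0.002, 0.001, 0.0, -0.0], 'effort': [-0.0, -41.247, -23.197, 0.073, 0.046, -0.0], 'eef_pos': [0.155, 0.553, 0.232], 'tool_rot': [[-0.963, 0.27, -0.001], [0.27, 0.963, -0.002], [0.0, -0.002, -1.0]], 'force': [0.545, -0.711, 0.038], 'torque': [0.049, -0.006, -0.002], 'grip_width': 0.091}
scene 50.18751147054111 319.5133782989982 236.8150389596541 [[-0.6098, 0.4745, -0.6349, 1.2518], [0.7923, 0.387, -0.4717, 0.5712], [0.0218, -0.7906, -0.6119, 0.8026], [0.0, 0.0, 0.0, 1.0]]
top 42.33069334947476 317.5677408263735 236.96504997539128 [[0.0045, -0.9757, 0.2191, 0.1795], [-1.0, -0.0036, 0.0048, -0.0044], [-0.0039, -0.2191, -0.9757, 1.4757], [0.0, 0.0, 0.0, 1.0]]
wrist 63.88186312237522 318.8542262816002 240.69930835093254 [[0.2711, 0.9252, 0.2655, 0.0801], [0.9625, -0.2598, -0.0775, 0.5747], [-0.0027, 0.2766, -0.961, 0.3844], [0.0, 0.0, 0.0, 1.0]]
```

View pics/top0.png

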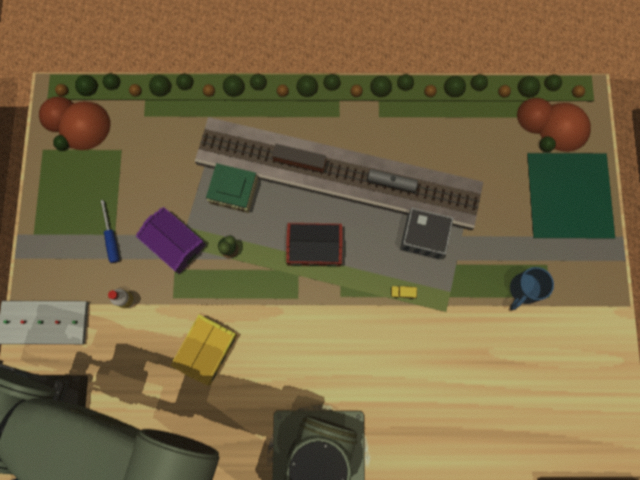

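View pics/scene0.png

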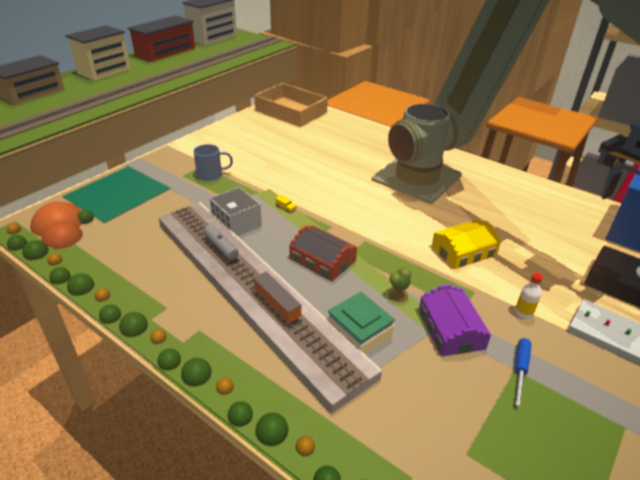

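View pics/wrist0.png

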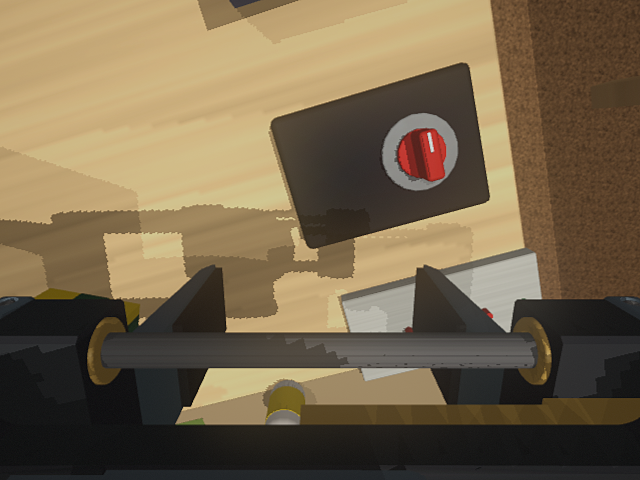

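The top view shows the red depot near (315,244), the retaining wall's face running from about (197,162) to (475,226), the warehouse at (428,232) on the right, the cabin at (232,187), the van at (404,292) and the tree at (228,245). I'll zoom in to get accurate edges.

```bash
python3 - <<'E'
import cv2
im=cv2.imread("pics/top0.png")
cv2.imwrite("pics/top0z.png",cv2.resize(im[140:310,270:470],None,fx=4,fy=3.5*4/3.5,interpolation=cv2.INTER_CUBIC)[:600])
cv2.imwrite("pics/top0y.png",cv2.resize(im[110:310,190:490],None,fx=2.66,fy=2.66,interpolation=cv2.INTER_CUBIC))
s=cv2.imread("pics/scene0.png")
cv2.imwrite("pics/sc0z.png",cv2.resize(s[170:320,190:390],None,fx=4,fy=4,interpolation=cv2.INTER_CUBIC))
E
```

```text
(no output)
```

View pics/top0z.png

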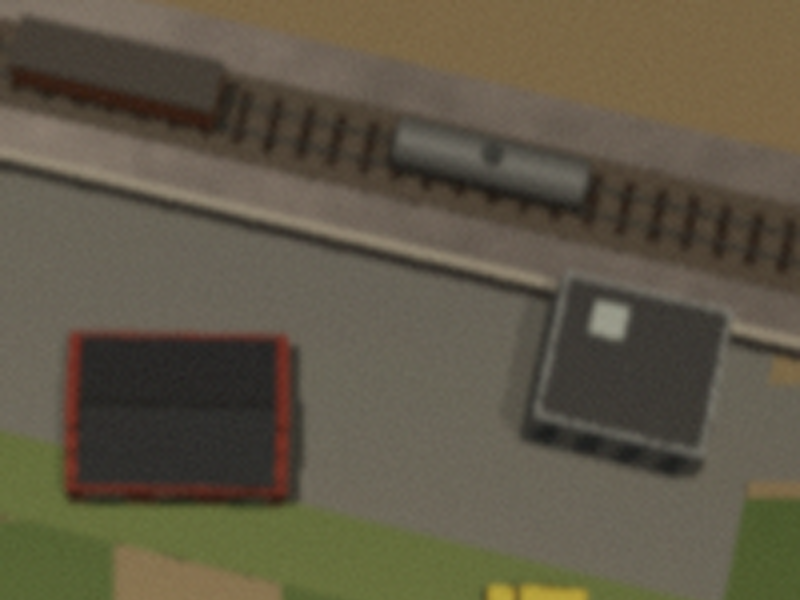

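View pics/sc0z.png

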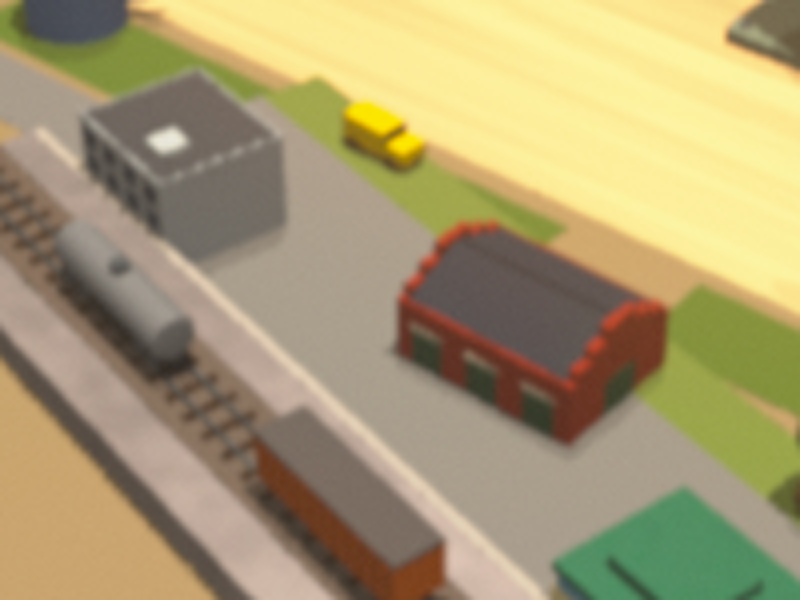

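```bash
cat > h.py <<'E'
import numpy as np,cv2
from workcell import monitor, vision
def cast(c,uv,z):
    uv=np.atleast_2d(np.array(uv,float));f=240/np.tan(np.radians(c["vfov"]/2));T=np.array(c["T"])
    d=np.c_[(uv[:,0]-c["cx"])/f,(uv[:,1]-c["cy"])/f,np.ones(len(uv))]@T[:3,:3].T
    o=T[:3,3];return o+d*((z-o[2])/d[:,2])[:,None]
def proj(c,P):
    P=np.atleast_2d(P);f=240/np.tan(np.radians(c["vfov"]/2));T=np.array(c["T"])
    q=(P-T[:3,3])@T[:3,:3];return np.c_[q[:,0]/q[:,2]*f+c["cx"],q[:,1]/q[:,2]*f+c["cy"]]
def unz(p,x0,y0,s=4): return (np.array(p,float)+.5)/s-.5+[x0,y0]
E
python3 - <<'E'
from h import *
c=vision.capture("top");s=vision.capture("scene")
w=cast(c,unz([(0,160),(270,226),(545,292),(735,331)],270,140),.028);print("wall",w.round(4)[:,:2])
ww=cast(c,unz([(567,275),(733,312),(703,452),(537,412)],270,140),.072);print("wh",ww.round(4)[:,:2])
d=cast(c,unz([(68,333),(288,336),(291,498),(67,495)],270,140),.045);print("dep",d.round(4)[:,:2])
w=cast(s,unz([(170,245),(35,130),(545,600)],190,170),.028);print("wall sc",w.round(4)[:,:2])
ww=cast(s,unz([(160,180),(283,140),(197,70),(82,117)],190,170),.072);print("wh sc",ww.round(4)[:,:2])
dd=cast(s,unz([(400,348),(568,443)],190,170),0.0);print("dep base back sc",dd.round(4)[:,:2])
dd=cast(s,unz([(400,300),(573,385),(665,305)],190,170),0.045);print("dep eave sc",dd.round(4)[:,:2])
E
```

```text
wall [[ 0.6478  0.1206]
 [ 0.6064 -0.0443]
 [ 0.5656 -0.2102]
 [ 0.5417 -0.3237]]
wh [[ 0.5642 -0.2171]
 [ 0.5421 -0.3133]
 [ 0.4588 -0.2924]
 [ 0.482  -0.1974]]
dep [[ 0.5348  0.0764]
 [ 0.5334 -0.0544]
 [ 0.4358 -0.0558]
 [ 0.437   0.0754]]
wall sc [[ 0.5667 -0.2097]
 [ 0.5332 -0.3707]
 [ 0.6591  0.1528]]
wh sc [[ 0.5628 -0.2172]
 [ 0.483  -0.1888]
 [ 0.4585 -0.2886]
 [ 0.5451 -0.3054]]
dep base back sc [[ 0.5275 -0.056 ]
 [ 0.5316  0.0743]]
dep eave sc [[ 0.5344 -0.0493]
 [ 0.5315  0.0757]
 [ 0.4391  0.0752]]
```

```bash
cat >> h.py <<'E'
A=.237; n=np.array([np.cos(A),-np.sin(A)]); t=np.array([np.sin(A),np.cos(A)])
def nt(p): return np.array([n@np.array(p)[:2],t@np.array(p)[:2]])
def delta(nn,tt,z,yaw=0.):
    """tool y should point along t turned by yaw (world z, ccw)"""
    o=monitor.get_obs();R=np.array(o["tool_rot"]);p=np.array(o["eef_pos"])
    P=np.r_[n*nn+t*tt,z];
    Y=np.r_[t*np.cos(yaw)-n*np.sin(yaw)*-1*-1,0] if 0 else None
    c,s=np.cos(yaw),np.sin(yaw);Y=np.array([c*t[0]-s*t[1],s*t[0]+c*t[1],0]);Z=np.array([0,0,-1.]);X=np.cross(Y,Z)
    from scipy.spatial.transform import Rotation as Ro
    rv=np.degrees(Ro.from_matrix(R.T@np.c_[X,Y,Z]).as_rotvec())
    print("t",o["t"],"nt",nt(p).round(4),"z",p[2].round(4),"F_nt",nt(o["force"]).round(2),"Fz",o["force"][2].round(2),"grip",round(o["grip_width"],4))
    print("shift cm",(R.T@(P-p)*100).round(2),"turn",rv.round(2))
E
python3 - <<'E'
from h import *
c=vision.capture("top")
for k,uv,z in[("van",(404,292),.02),("tree",(228,245),.05)]:print(k,nt(cast(c,uv,z)[0]).round(3))
delta(.375,.115,.233)
E
```

```text
van [ 0.411 -0.108]
tree [0.416 0.32 ]
t 0.3 nt [0.0212 0.5745] z 0.2327 F_nt [-0.33  0.08] Fz 0.38 grip 0.0914
shift cm [-3.705e+01 -4.461e+01 -1.000e-02] turn [-0.03  0.   -2.11]
```

```bash
python3 -m jog '[[[-2.65,-3.2,0],[0,0,-2.1],0.85],[[-2.65,-3.2,0],[0,0,0],0.85],[[-2.65,-3.2,0],[0,0,0],0.85],[[-2.65,-3.2,0],[0,0,0],0.85],[[-2.65,-3.2,0],[0,0,0],0.85],[[-2.65,-3.2,0],[0,0,0],0.85],[[-2.65,-3.2,0],[0,0,0],0.85],[[-2.65,-3.2,0],[0,0,0],0.85],[[-2.65,-3.2,0],[0,0,0],0.85],[[-2.65,-3.2,0],[0,0,0],0.85],[[-2.65,-3.2,0],[0,0,0],0.85],[[-2.65,-3.2,0],[0,0,0],0.85],[[-2.65,-3.2,0],[0,0,0],0.85],[[-2,-2.5,0],[0,0,0],0.85]]'; python3 -c "
from h import *
delta(.375,.115,.029)"
```

```text
t: 1.7
eef_pos: [0.414, 0.0241, 0.2326]
tool_rot: [[-0.975, 0.224, 0.007], [0.224, 0.975, 0.004], [-0.006, 0.005, -1.0]]
force: [0.2, 0.7, -0.3]
grip_width: 0.0774
t 1.7 nt [0.3968 0.1207] z 0.2326 F_nt [0.05 0.75] Fz -0.26 grip 0.0774
shift cm [ 2.32 -0.65 20.34] turn [0.3  0.37 0.65]
```

```bash
python3 -m jog '[[[2.2,-0.6,0],[0.3,0.4,0.6],0.85],[[0,0,0],[0,0,0],0.85],[[0,0,4],[0,0,0],0.85],[[0,0,4],[0,0,0],0.85],[[0,0,4],[0,0,0],0.85],[[0,0,4],[0,0,0],0.85],[[0,0,0],[0,0,0],0.85]]'; python3 -c "
from h import *
delta(.375,.115,.029)"
```

```text
t: 2.4
eef_pos: [0.4003, 0.0204, 0.0711]
tool_rot: [[-0.971, 0.239, 0.017], [0.239, 0.971, -0.0], [-0.017, 0.004, -1.0]]
force: [-0.8, -0.1, 0.7]
grip_width: 0.0772
t 2.4 nt [0.3843 0.1138] z 0.0711 F_nt [-0.79 -0.28] Fz 0.71 grip 0.0772
shift cm [1.  0.1 4.2] turn [ 0.21  0.95 -0.23]
```

```bash
python3 -m jog '[[[1.0,0.1,0],[0.2,1,0],0.85],[[0,0,2],[0,0,0],0.85],[[0,0,2],[0,0,0],0.85],[[0,0,0],[0,0,0],0.85]]'; python3 -c "
from h import *
delta(.375,.115,.029)
c=vision.capture('scene');cv2.imwrite('pics/s1.png',c['img'])
c=vision.capture('top');cv2.imwrite('pics/t1.png',c['img'])
c=vision.capture('wrist');cv2.imwrite('pics/w1.png',c['img'])"
```

```text
t: 2.8
eef_pos: [0.3954, 0.0257, 0.036]
tool_rot: [[-0.972, 0.236, 0.008], [0.236, 0.972, 0.001], [-0.008, 0.003, -1.0]]
force: [0.2, -0.2, 0.1]
grip_width: 0.0778
t 2.8 nt [0.3784 0.1178] z 0.036 F_nt [ 0.23 -0.16] Fz 0.09 grip 0.0778
shift cm [ 0.34 -0.28  0.7 ] turn [ 0.18  0.46 -0.1 ]
```

View pics/s1.png

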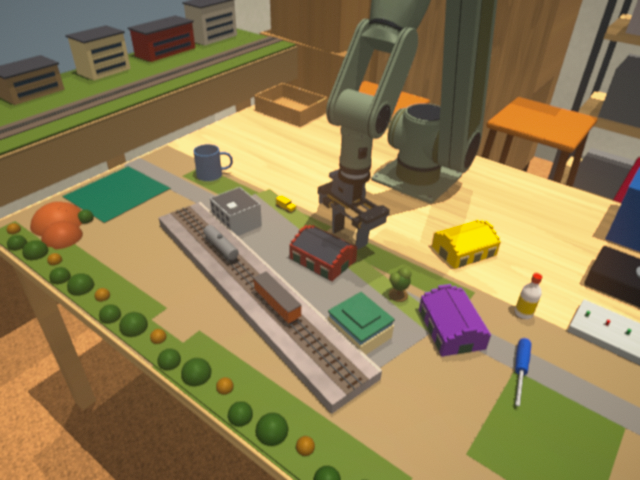

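View pics/w1.png

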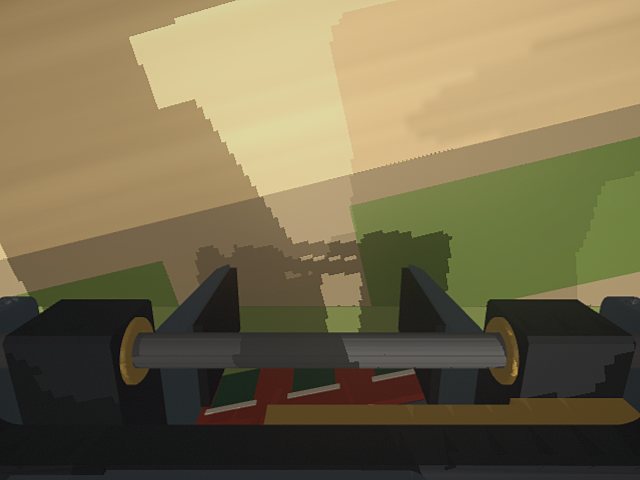

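The scene view shows the gripper straddling the depot's front at (345,235), with the fingers just ahead of its front wall. The wrist view shows the red front with its doors between the fingers at (310,390). Next I lower slightly and push towards the wall.

```bash
python3 -m jog '[[[0,-0.2,0.6],[0.2,0.4,0],0.85],[[-1,0,0],[0,0,0],0.85],[[-0.8,0,0],[0,0,0],0.85],[[-0.6,0,0],[0,0,0],0.85],[[-0.6,0,0],[0,0,0],0.85],[[-0.6,0,0],[0,0,0],0.85],[[-0.6,0,0],[0,0,0],0.85],[[-0.6,0,0],[0,0,0],0.85],[[0,0,0],[0,0,0],0.85]]'; python3 -c "
from h import *
delta(.483,.115,.029)
c=vision.capture('top');cv2.imwrite('pics/t2.png',cv2.resize(c['img'][140:290,250:450],None,fx=4,fy=4))"
```

```text
t: 3.85
eef_pos: [0.4465, 0.0118, 0.0337]
tool_rot: [[-0.972, 0.236, 0.004], [0.236, 0.972, 0.001], [-0.003, 0.001, -1.0]]
force: [-0.3, 0.2, -0.8]
grip_width: 0.0777
t 3.85 nt [0.4313 0.1163] z 0.0337 F_nt [-0.36  0.13] Fz -0.83 grip 0.0777
shift cm [-5.17 -0.13  0.49] turn [ 0.09  0.2  -0.09]
```

View pics/t2.png

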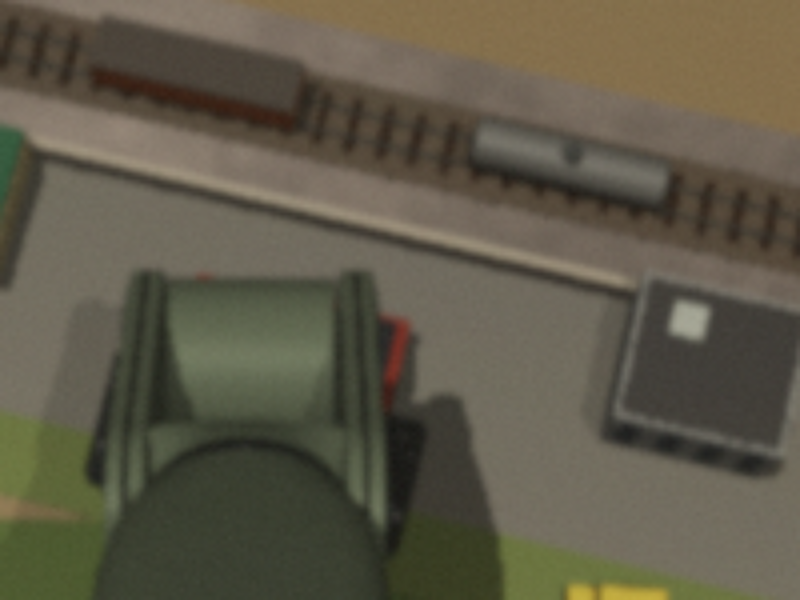

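The arm hides most of the depot. Its visible right end at (400,345) has turned parallel to the warehouse side. I continue.

```bash
python3 -m jog '[[[-0.6,0,0.1],[0,0,0],0.85],[[-0.6,0,0.1],[0,0,0],0.85],[[-0.6,0,0.1],[0,0,0],0.85],[[-0.6,0,0.1],[0,0,0],0.85],[[-0.6,0,0],[0,0,0],0.85],[[-0.6,0,0],[0,0,0],0.85],[[-0.5,0,0],[0,0,0],0.85],[[0,0,0],[0,0,0],0.85]]'; python3 -c "
from h import *
delta(.483,.115,.029)
c=vision.capture('scene');cv2.imwrite('pics/s3.png',cv2.resize(c['img'][170:320,190:390],None,fx=4,fy=4))"
```

```text
t: 4.7
eef_pos: [0.4733, 0.0023, 0.0282]
tool_rot: [[-0.971, 0.239, -0.028], [0.239, 0.971, 0.003], [0.027, -0.004, -1.0]]
force: [-0.1, 1.0, 0.1]
grip_width: 0.0775
t 4.7 nt [0.4595 0.1134] z 0.0282 F_nt [-0.34  0.99] Fz 0.11 grip 0.0775
shift cm [-2.34  0.17 -0.14] turn [-0.24 -1.57 -0.26]
```

View pics/s3.png

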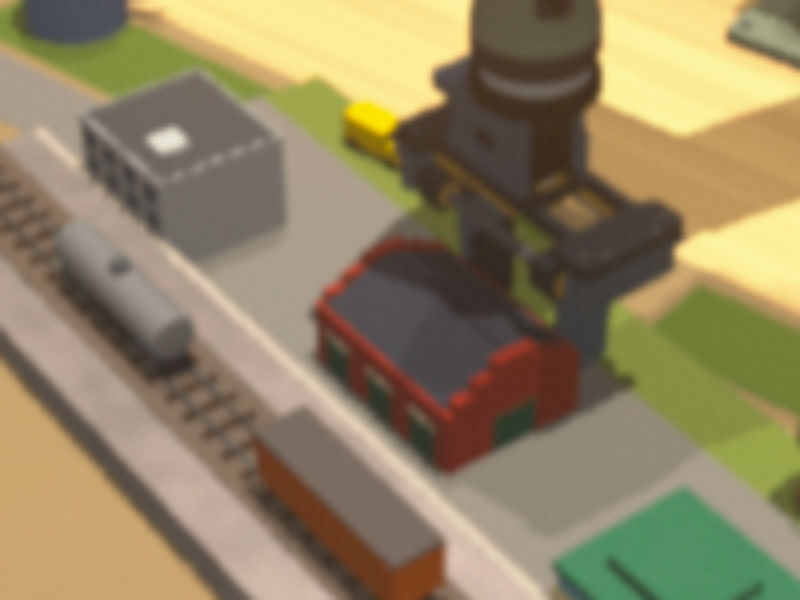

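The depot is now parallel to the wall and about 2–3 cm short of it, with its left back corner at about (440,470). Both fingers are on its front. I continue.

```bash
python3 -m jog '[[[-0.6,0,-0.1],[-0.2,-1.5,-0.2],0.85],[[-0.6,0,0],[0,0,0],0.85],[[-0.5,0,0],[0,0,0],0.85],[[-0.5,0,0],[0,0,0],0.85],[[0,0,0],[0,0,0],0.85]]'; python3 -c "
from h import *
delta(.483,.115,.029)
c=vision.capture('scene');cv2.imwrite('pics/s4.png',cv2.resize(c['img'][170:320,190:390],None,fx=4,fy=4,interpolation=2))"
```

```text
t: 5.25
eef_pos: [0.4915, -0.0031, 0.0287]
tool_rot: [[-0.972, 0.236, -0.007], [0.236, 0.972, -0.0], [0.007, -0.002, -1.0]]
force: [-0.7, 0.4, -0.3]
grip_width: 0.0775
t 5.25 nt [0.4785 0.1124] z 0.0287 F_nt [-0.76  0.27] Fz -0.34 grip 0.0775
shift cm [-0.45  0.26 -0.04] turn [-0.11 -0.4  -0.06]
```

View pics/s4.png

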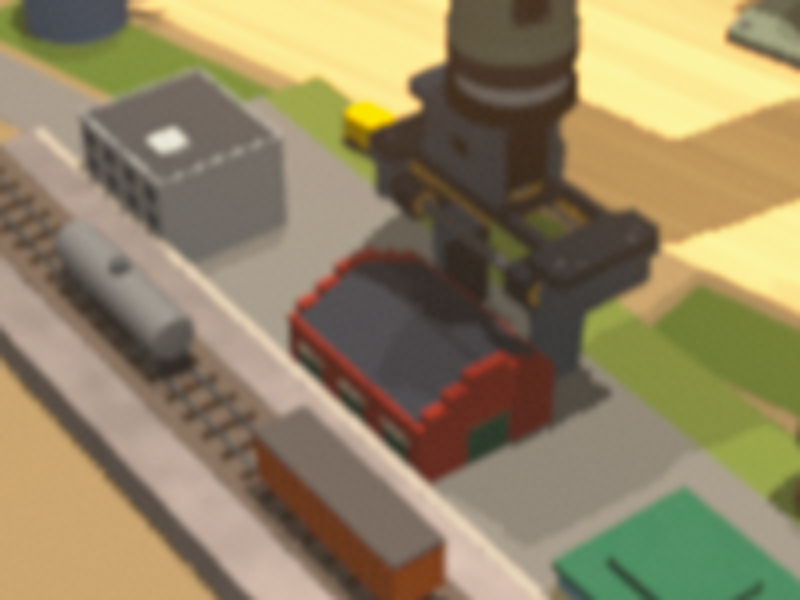

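The back is now roughly 5–8 mm from the wall and the depot is parallel. I back off, rise, and look with the arm clear.

```bash
python3 -m jog '[[[2,0,0],[0,0,0],0.85],[[2,0,0],[0,0,0],0.85],[[0.5,0,-4],[0,0,0],0.6],[[0,0,-4],[0,0,0],0.6],[[0,2,-3],[0,0,8],0.6],[[0,4,0],[0,0,8],0.6],[[0,4,0],[0,0,8],0.6],[[0,4,0],[0,0,8],0.6],[[0,2,0],[0,0,8],0.6],[[0,0,0],[0,0,8],0.6],[[0,0,0],[0,0,8],0.6],[[0,0,0],[0,0,8],0.6],[[0,0,0],[0,0,8],0.6],[[0,0,0],[0,0,8],0.6],[[0,0,0],[0,0,8],0.6],[[0,0,0],[0,0,0],0.6]]'; python3 -c "
from h import *
print(np.round(monitor.get_obs()['joints'],2))
delta(.54,.23,.13,-np.pi/2)
c=vision.capture('scene');cv2.imwrite('pics/s5.png',cv2.resize(c['img'][170:320,190:390],None,fx=4,fy=4,interpolation=2))
c=vision.capture('top');cv2.imwrite('pics/t5.png',cv2.resize(c['img'][140:290,250:450],None,fx=4,fy=4,interpolation=2))"
```

```text
t: 6.9
eef_pos: [0.5504, 0.1511, 0.1501]
tool_rot: [[0.261, 0.964, 0.05], [0.965, -0.262, 0.005], [0.018, 0.047, -0.999]]
force: [-0.5, 0.2, 0.1]
grip_width: 0.0546
[ 0.25  0.35  1.74 -0.01  1.    0.52]
t 6.9 nt [0.4996 0.2761] z 0.1501 F_nt [-0.53  0.03] Fz 0.14 grip 0.0546
shift cm [-4.54  4.07  2.13] turn [ 2.68 -0.98 -1.58]
```

View pics/s5.png

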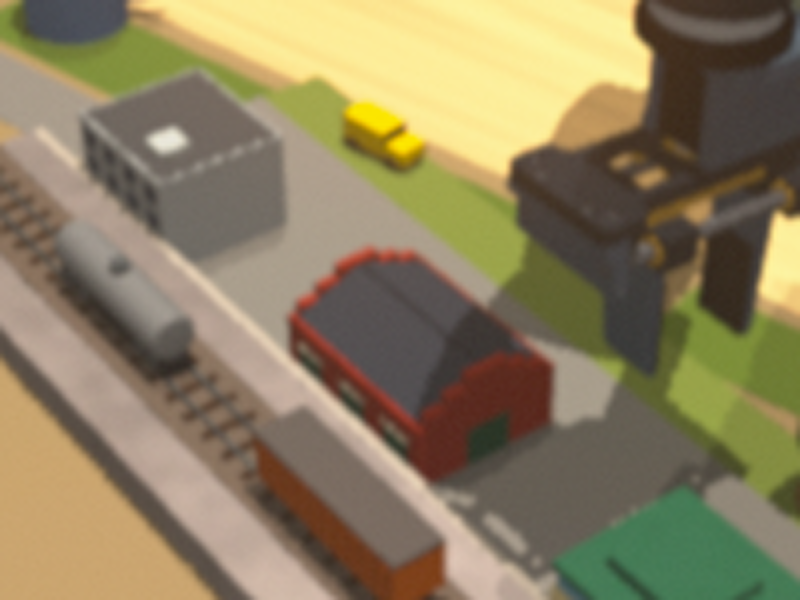

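View pics/t5.png

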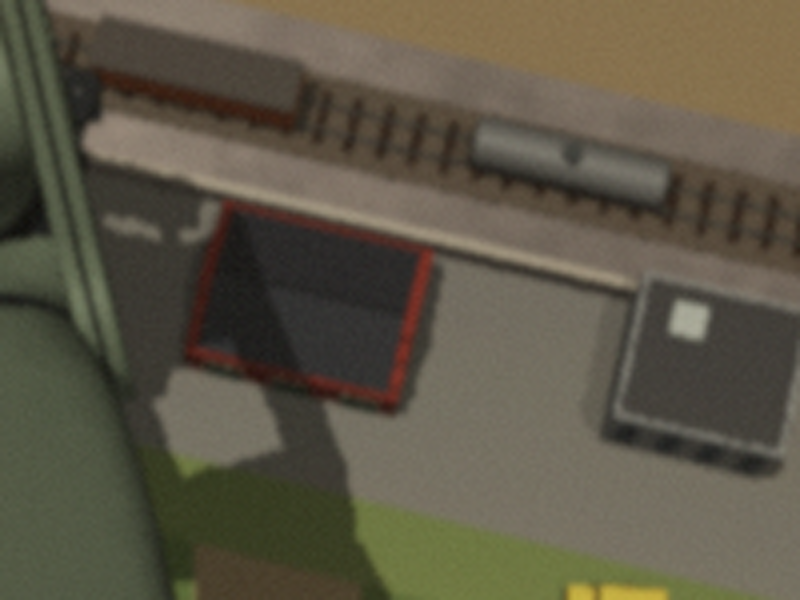

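```bash
python3 -c "
from h import *
c=vision.capture('top');s=vision.capture('scene')
P=cast(c,unz([(224,204),(432,250),(396,408),(188,358)],250,140),.045)
print([nt(p).round(4).tolist() for p in P])
P=cast(s,unz([(292,318),(415,432),(552,365)],190,170),.045)
print([nt(p).round(4).tolist() for p in P])
"
```

```text
[[0.5902, 0.1754], [0.592, 0.0474], [0.4927, 0.0462], [0.4928, 0.1729]]
[[0.5911, 0.053], [0.5928, 0.1758], [0.4973, 0.1778]]
```

```bash
python3 -m jog '[[[-3,2,0],[2.7,-1,-1.6],0.6],[[-3,2,0],[0,0,0],0.6],[[0,0,3],[0,0,0],0.6],[[0,0,0],[0,0,0],0.6]]'; python3 -c "
from h import *
delta(.54,.212,.032,-np.pi/2)"
```

```text
t: 7.5
eef_pos: [0.5757, 0.0815, 0.1206]
tool_rot: [[0.223, 0.975, -0.0], [0.975, -0.223, -0.0], [-0.0, 0.0, -1.0]]
force: [-0.7, 0.6, 0.2]
grip_width: 0.0544
t 7.5 nt [0.5404 0.2144] z 0.1206 F_nt [-0.8   0.43] Fz 0.19 grip 0.0544
shift cm [-0.24 -0.05  8.86] turn [0.   0.02 0.71]
```

```bash
python3 -m jog '[[[0,0,3],[0,0,0.7],0.6],[[0,0,3],[0,0,0],0.6],[[0,0,2.5],[0,0,0],0.6],[[0,0,0],[0,0,0],0.6]]'; python3 -c "
from h import *
delta(.54,.212,.032,-np.pi/2)
c=vision.capture('scene');cv2.imwrite('pics/s6.png',cv2.resize(c['img'][170:320,190:390],None,fx=4,fy=4,interpolation=2))"
```

```text
t: 7.9
eef_pos: [0.5793, 0.0827, 0.0379]
tool_rot: [[0.23, 0.973, 0.009], [0.973, -0.23, 0.001], [0.003, 0.008, -1.0]]
force: [0.2, 0.1, 0.6]
grip_width: 0.0545
t 7.9 nt [0.5437 0.2164] z 0.0379 F_nt [0.14 0.18] Fz 0.57 grip 0.0545
shift cm [-0.44 -0.38  0.58] turn [ 0.47 -0.15  0.27]
```

View pics/s6.png

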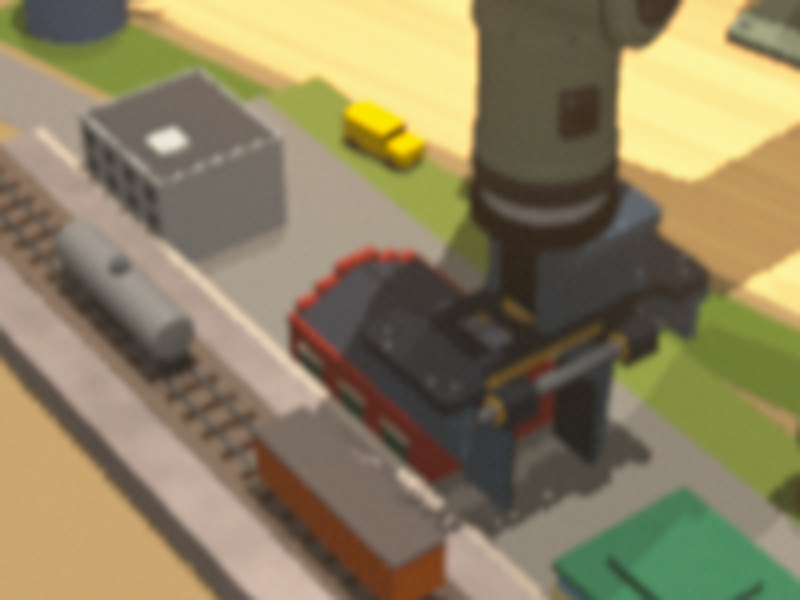

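The body is clear above the roof and both fingers stand just off the left gable at (490,470) and (580,430). I push towards the warehouse.

```bash
python3 -m jog '[[[-1,-0.3,0.4],[0.5,0,0.3],0.6],[[-1,0,0],[0,0,0],0.6],[[-0.7,0,0],[0,0,0],0.6],[[-0.7,0,0],[0,0,0],0.6],[[-0.7,0,0],[0,0,0],0.6],[[-0.7,0,0],[0,0,0],0.6],[[-0.7,0,0],[0,0,0],0.6],[[-0.7,0,0],[0,0,0],0.6],[[0,0,0],[0,0,0],0.6]]'; python3 -c "
from h import *
delta(.54,.075,.034,-np.pi/2)
c=vision.capture('scene');cv2.imwrite('pics/s7.png',cv2.resize(c['img'][170:320,190:390],None,fx=4,fy=4,interpolation=2))"
```

```text
t: 8.85
eef_pos: [0.5659, 0.0192, 0.0417]
tool_rot: [[0.235, 0.972, 0.015], [0.972, -0.235, 0.006], [0.009, 0.013, -1.0]]
force: [0.1, -0.2, -0.8]
grip_width: 0.0546
t 8.85 nt [0.5455 0.1516] z 0.0417 F_nt [ 0.17 -0.22] Fz -0.78 grip 0.0546
shift cm [-7.66 -0.56  0.69] turn [ 0.77 -0.53 -0.04]
```

View pics/s7.png

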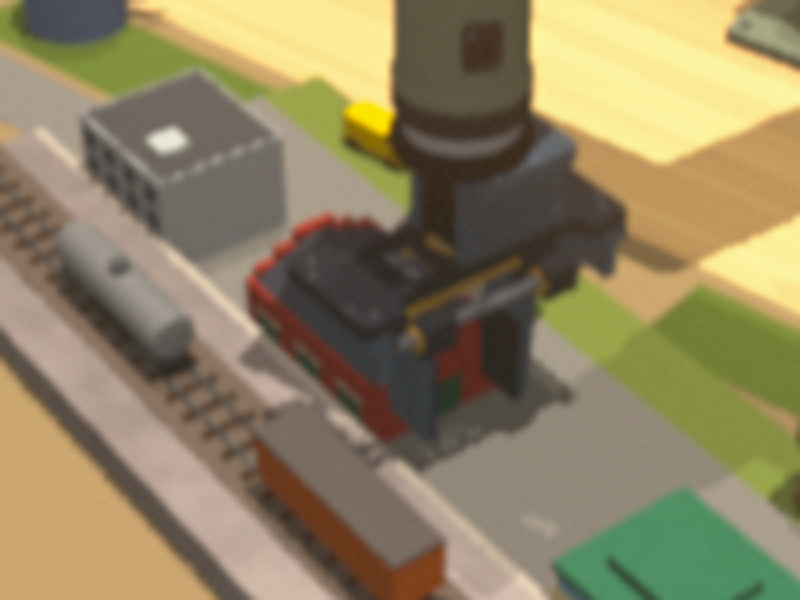

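The depot slid along parallel to the wall. The tool drifted up about 8 mm, which I correct as I continue.

```bash
python3 -m jog '[[[-0.6,-0.2,0.3],[0.4,-0.3,0],0.6],[[-0.7,-0.2,0.3],[0.4,-0.3,0],0.6],[[-0.7,0,0.2],[0,0,0],0.6],[[-0.7,0,0.1],[0,0,0],0.6],[[-0.7,0,0.1],[0,0,0],0.6],[[-0.7,0,0],[0,0,0],0.6],[[-0.7,0,0],[0,0,0],0.6],[[-0.7,0,0],[0,0,0],0.6],[[0,0,0],[0,0,0],0.6]]'; python3 -c "
from h import *
delta(.54,.075,.034,-np.pi/2)
c=vision.capture('scene');cv2.imwrite('pics/s8.png',cv2.resize(c['img'][170:320,190:390],None,fx=4,fy=4,interpolation=2))"
```

```text
t: 9.8
eef_pos: [0.5568, -0.028, 0.0365]
tool_rot: [[0.237, 0.971, 0.017], [0.971, -0.237, 0.009], [0.013, 0.015, -1.0]]
force: [-0.6, 0.4, -0.4]
grip_width: 0.0549
t 9.8 nt [0.5478 0.1035] z 0.0365 F_nt [-0.67  0.2 ] Fz -0.36 grip 0.0549
shift cm [-2.86 -0.77  0.2 ] turn [ 0.84 -0.72 -0.14]
```

View pics/s8.png

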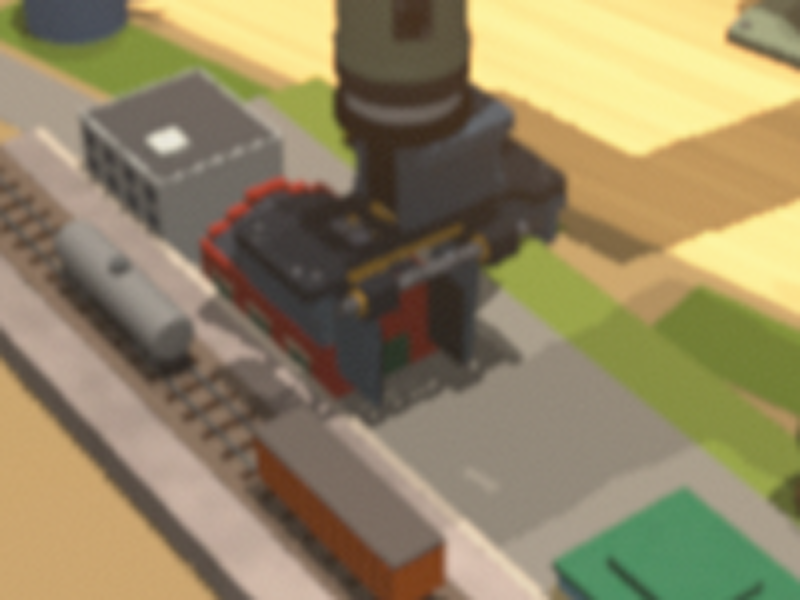

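About 3 cm remains to the warehouse.

```bash
python3 -m jog '[[[-0.6,-0.2,0.1],[0.4,-0.4,0],0.6],[[-0.6,-0.2,0.1],[0.4,-0.4,0],0.6],[[-0.6,-0.1,0.1],[0,0,0],0.6],[[-0.6,-0.1,0.1],[0,0,0],0.6],[[-0.5,0,0],[0,0,0],0.6],[[-0.4,0,0],[0,0,0],0.6],[[0,0,0],[0,0,0],0.6]]'; python3 -c "
from h import *
delta(.54,.068,.034,-np.pi/2)
c=vision.capture('scene');cv2.imwrite('pics/s9.png',cv2.resize(c['img'][170:320,190:390],None,fx=4,fy=4,interpolation=2))"
```

```text
t: 10.55
eef_pos: [0.5481, -0.0566, 0.0353]
tool_rot: [[0.238, 0.971, 0.012], [0.971, -0.238, 0.002], [0.005, 0.011, -1.0]]
force: [0.7, 1.5, 0.5]
grip_width: 0.055
t 10.55 nt [0.5461 0.0736] z 0.0353 F_nt [0.36 1.61] Fz 0.51 grip 0.055
shift cm [-0.57 -0.61  0.12] turn [ 0.62 -0.27 -0.22]
```

View pics/s9.png

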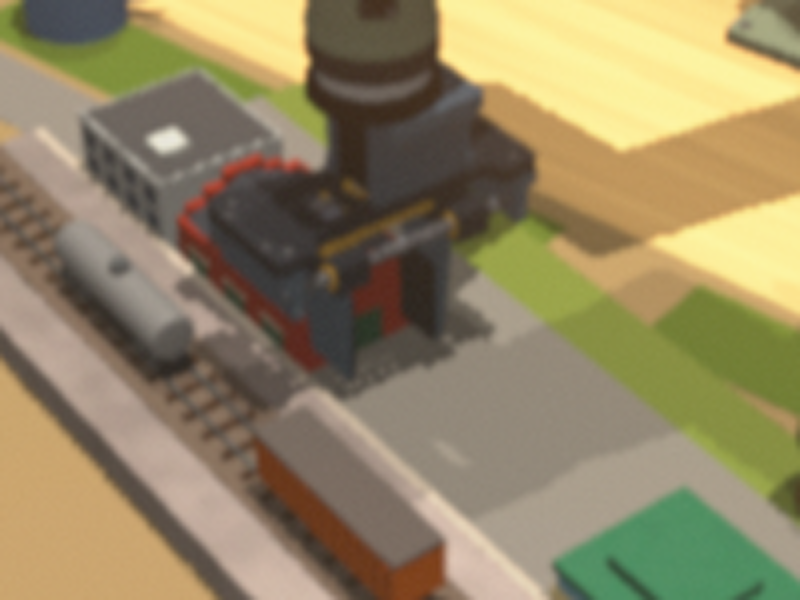

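The end is nearly at the warehouse, at about (180,225). I press slowly and watch the force.

```bash
python3 -m jog '[[[-0.3,-0.1,0],[0.3,0,0],0.6],[[-0.3,0,0],[0,0,0],0.6],[[-0.3,0,0],[0,0,0],0.6]]'; python3 -c "
from h import *
delta(.54,.068,.034,-np.pi/2)";python3 -m jog '[[[-0.3,0,0],[0,0,0],0.6],[[-0.3,0,0],[0,0,0],0.6]]'; python3 -c "
from h import *
delta(.54,.068,.034,-np.pi/2)"
```

```text
t: 10.9
eef_pos: [0.5472, -0.0589, 0.0355]
tool_rot: [[0.242, 0.97, 0.01], [0.97, -0.242, 0.015], [0.017, 0.007, -1.0]]
force: [2.8, 16.0, 0.7]
grip_width: 0.0544
t 10.9 nt [0.5457 0.0712] z 0.0355 F_nt [-1.   16.19] Fz 0.73 grip 0.0544
shift cm [-0.33 -0.57  0.14] turn [ 0.38 -0.96 -0.44]
t: 11.1
eef_pos: [0.5472, -0.0588, 0.0357]
tool_rot: [[0.243, 0.97, 0.013], [0.97, -0.243, 0.024], [0.026, 0.007, -1.0]]
force: [2.6, 15.4, 1.1]
grip_width: 0.0547
t 11.1 nt [0.5457 0.0713] z 0.0357 F_nt [-1.13 15.6 ] Fz 1.09 grip 0.0547
shift cm [-0.34 -0.57  0.15] turn [ 0.39 -1.51 -0.48]
```

16 N of resistance, so the depot is on the warehouse. Now I go back to the front for the final push to the wall.

```bash
python3 -m jog '[[[1.5,0,0],[0,0,0],0.6],[[2,0,0],[0,0,0],0.6],[[0.5,0,-4],[0,0,0],0.6],[[0,0,-4],[0,0,0],0.6],[[0,-3,-2],[0,0,-8],0.7],[[0,-3,0],[0,0,-8],0.7],[[0,-3,0],[0,0,-8],0.7],[[0,-3,0],[0,0,-8],0.7],[[0,-2,0],[0,0,-8],0.7],[[0,0,0],[0,0,-8],0.7],[[0,0,0],[0,0,-8],0.7],[[0,0,0],[0,0,-8],0.7],[[0,0,0],[0,0,-8],0.7],[[0,0,0],[0,0,-8],0.7],[[0,0,0],[0,0,-8],0.7],[[0,0,0],[0,0,0],0.7]]'; python3 -c "
from h import *
delta(.45,0,.12)
c=vision.capture('scene');cv2.imwrite('pics/s10.png',cv2.resize(c['img'][170:320,190:390],None,fx=4,fy=4,interpolation=2))
c=vision.capture('top');cv2.imwrite('pics/t10.png',cv2.resize(c['img'][140:290,270:470],None,fx=4,fy=4,interpolation=2))"
```

```text
t: 12.7
eef_pos: [0.4045, -0.0311, 0.1358]
tool_rot: [[-0.978, 0.209, -0.01], [0.209, 0.978, 0.011], [0.012, 0.009, -1.0]]
force: [-0.5, -0.4, 0.8]
grip_width: 0.0641
t 12.7 nt [0.4005 0.0647] z 0.1358 F_nt [-0.4  -0.47] Fz 0.78 grip 0.0641
shift cm [-4.79 -6.62  1.47] turn [ 0.5  -0.68  1.54]
```

View pics/s10.png

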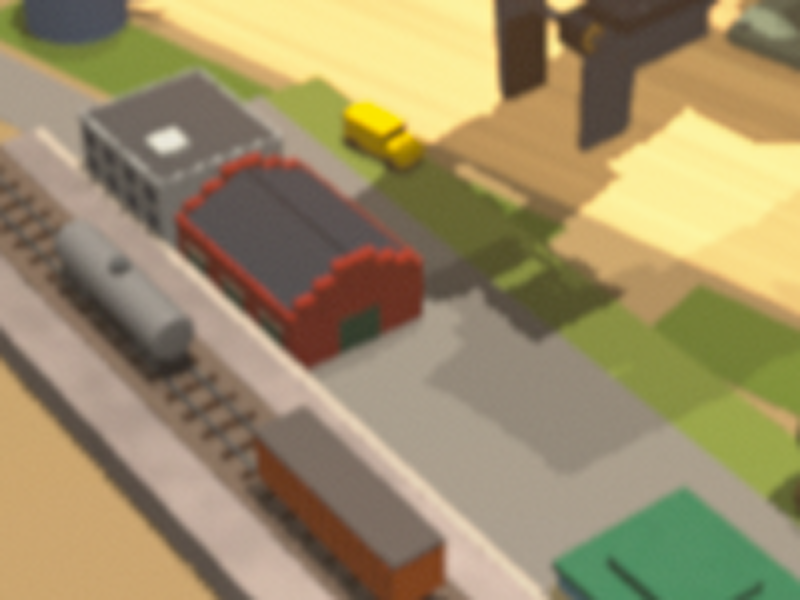

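View pics/t10.png

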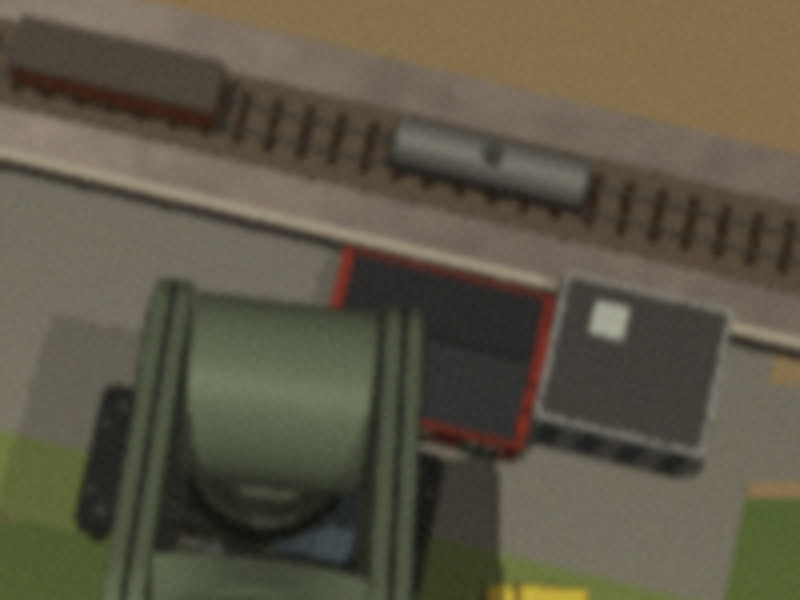

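The depot's end now meets the warehouse at about (550,300) in the top crop. A gap of a few mm to the wall remains. I position in front.

```bash
python3 -m jog '[[[-1.5,-3.2,0],[0.5,-0.7,1.5],0.7],[[-2,-3.2,0],[0,0,0],0.7],[[-0.3,0,0],[0,0,0],0.7],[[0,0,0],[0,0,0],0.7]]'; python3 -c "
from h import *
delta(.445,0,.030)"
```

```text
t: 13.2
eef_pos: [0.4272, -0.104, 0.1351]
tool_rot: [[-0.969, 0.246, -0.001], [0.246, 0.969, -0.0], [0.0, -0.001, -1.0]]
force: [-0.1, 0.5, -0.1]
grip_width: 0.0637
t 13.2 nt [ 0.4397 -0.0008] z 0.1351 F_nt [-0.21  0.44] Fz -0.11 grip 0.0637
shift cm [-0.53  0.09 10.51] turn [-0.03 -0.02 -0.64]
```

```bash
python3 -m jog '[[[0,0,3],[0,0,-0.6],0.7],[[0,0,3],[0,0,0],0.7],[[0,0,2.5],[0,0,0],0.7],[[0,0,1.7],[0,0,0],0.7],[[0,0,0],[0,0,0],0.7]]'; python3 -c "
from h import *
delta(.488,0,.030)"
```

```text
t: 13.7
eef_pos: [0.4265, -0.1006, 0.031]
tool_rot: [[-0.971, 0.239, 0.0], [0.239, 0.971, -0.0], [-0.001, -0.0, -1.0]]
force: [-0.5, -0.6, 0.4]
grip_width: 0.0639
t 13.7 nt [0.4382 0.0023] z 0.031 F_nt [-0.3  -0.72] Fz 0.35 grip 0.0639
shift cm [-4.98 -0.21  0.1 ] turn [-0.    0.03 -0.22]
```

```bash
python3 -m jog '[[[-1,0,0],[0,0,0],0.7],[[-1,0,0],[0,0,0],0.7],[[-0.7,0,0],[0,0,0],0.7],[[-0.5,0,0],[0,0,0],0.7],[[-0.5,0,0],[0,0,0],0.7],[[-0.5,0,0],[0,0,0],0.7]]'; python3 -c "
from h import *
delta(.488,0,.030)"
```

```text
t: 14.3
eef_pos: [0.4712, -0.1102, 0.0345]
tool_rot: [[-0.971, 0.238, 0.002], [0.238, 0.971, -0.0], [-0.003, 0.0, -1.0]]
force: [-6.1, 2.5, 4.1]
grip_width: 0.0637
t 14.3 nt [0.4839 0.0035] z 0.0345 F_nt [-6.52  0.99] Fz 4.14 grip 0.0637
shift cm [-0.41 -0.35  0.45] turn [ 0.01  0.15 -0.22]
```

```bash
python3 -m jog '[[[-0.3,0,0],[0,0,0],0.7],[[-0.3,0,0],[0,0,0],0.7]]'; python3 -c "
from h import *
delta(.488,0,.030)";python3 -m jog '[[[-0.3,0,0],[0,0,0],0.7],[[-0.3,0,0],[0,0,0],0.7]]'; python3 -c "
from h import *
delta(.488,0,.030)"
```

```text
t: 14.5
eef_pos: [0.4723, -0.1105, 0.0341]
tool_rot: [[-0.971, 0.239, -0.009], [0.239, 0.971, 0.003], [0.01, 0.0, -1.0]]
force: [-8.5, 3.2, 7.0]
grip_width: 0.0638
t 14.5 nt [0.485  0.0035] z 0.0341 F_nt [-9.01  1.1 ] Fz 6.99 grip 0.0638
shift cm [-0.3  -0.35  0.41] turn [ 0.02 -0.56 -0.24]
t: 14.7
eef_pos: [0.4721, -0.1105, 0.0336]
tool_rot: [[-0.971, 0.239, -0.023], [0.239, 0.971, 0.006], [0.024, 0.0, -1.0]]
force: [-7.3, 1.9, 6.9]
grip_width: 0.0642
t 14.7 nt [0.4849 0.0035] z 0.0336 F_nt [-7.51  0.13] Fz 6.86 grip 0.0642
shift cm [-0.32 -0.35  0.36] turn [ 0.03 -1.36 -0.24]
```

Motion stalled at about 9 N. I check with pictures.

```bash
python3 -c "
from h import *
c=vision.capture('scene');cv2.imwrite('pics/s11.png',cv2.resize(c['img'][170:320,190:390],None,fx=4,fy=4,interpolation=2))
c=vision.capture('top');cv2.imwrite('pics/t11.png',cv2.resize(c['img'][140:290,270:470],None,fx=4,fy=4,interpolation=2))"
```

```text
(no output)
```

View pics/s11.png

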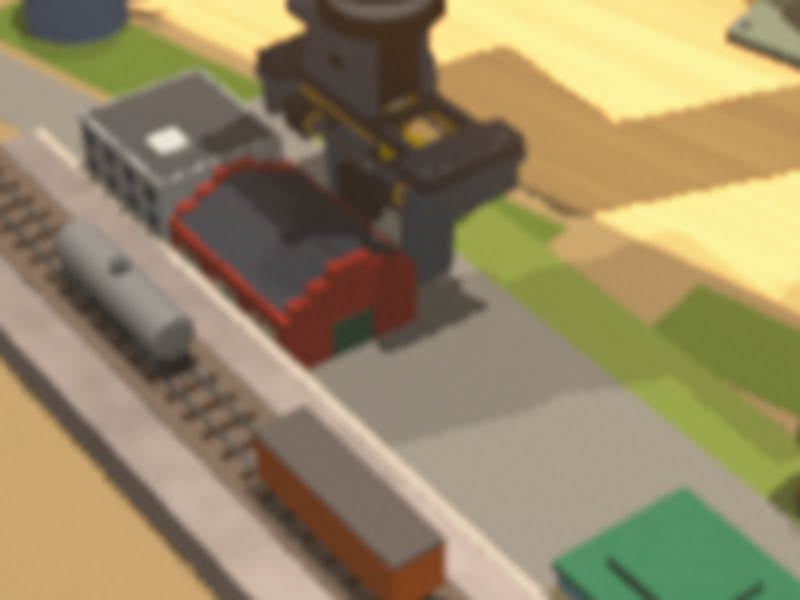

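View pics/t11.png

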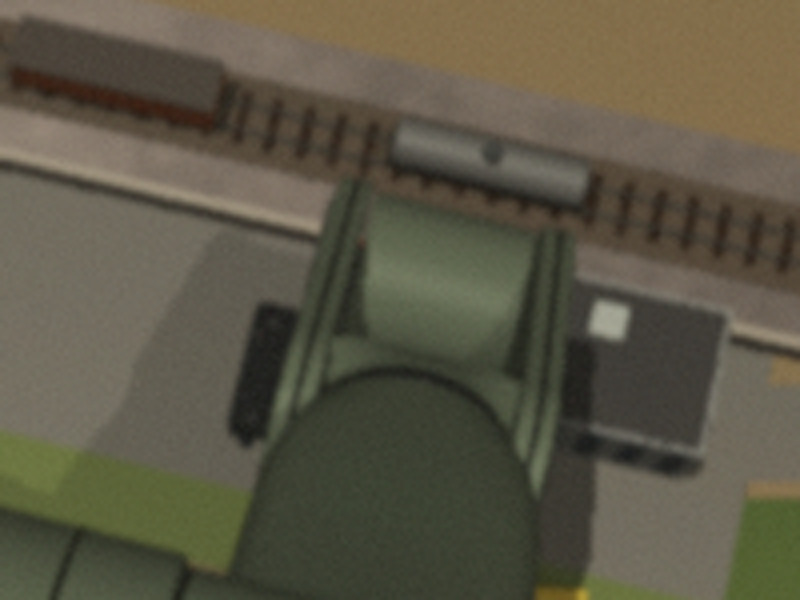

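```bash
python3 -m jog '[[[1,0,0],[0,0,0],0.7],[[2,0,0],[0,1,0],0.7],[[2,0,0],[0,0,0],0.7],[[0,0,-4],[0,0,0],0.7],[[0,0,-4],[0,0,0],0.7],[[0,0,-4],[0,0,0],0.7],[[4,0,-2],[0,0,0],0.7],[[4,3,-2],[0,0,0],0.7],[[2,4,0],[0,0,0],0.7],[[0,5,0],[0,0,0],0.7],[[0,5,0],[0,0,0],0.7],[[0,5,0],[0,0,0],0.7],[[0,5,0],[0,0,0],0.7],[[0,0,0],[0,0,0],0.7]]'; python3 -c "
from h import *
for k,(x0,y0) in dict(scene=(210,195),top=(330,180)).items():
    c=vision.capture(k);cv2.imwrite(f'pics/{k}12.png',c['img']);cv2.imwrite(f'pics/{k}12z.png',cv2.resize(c['img'][y0:y0+75,x0:x0+100],None,fx=8,fy=8,interpolation=2))"
```

```text
t: 16.2
eef_pos: [0.3975, 0.1905, 0.2078]
tool_rot: [[-0.969, 0.246, -0.012], [0.246, 0.969, 0.012], [0.015, 0.009, -1.0]]
force: [-0.9, -0.7, 0.4]
grip_width: 0.064
```

View pics/scene12z.png

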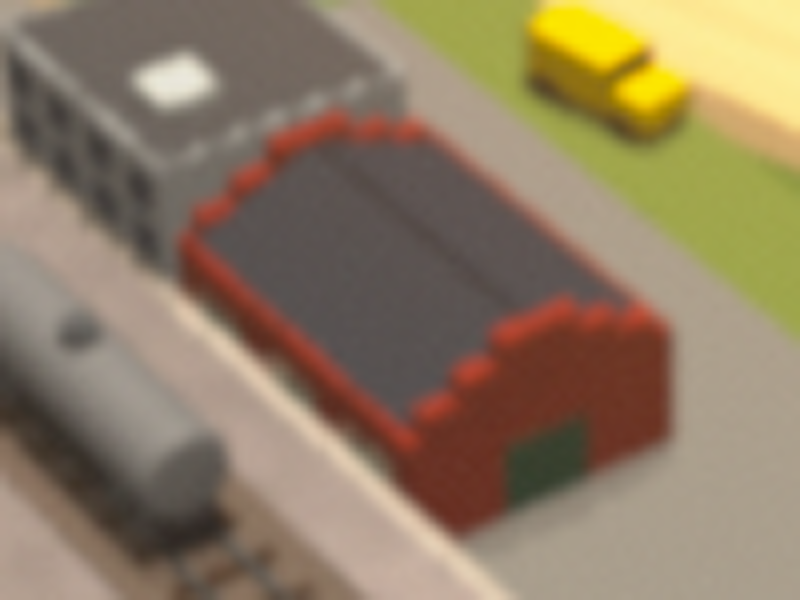

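View pics/top12z.png

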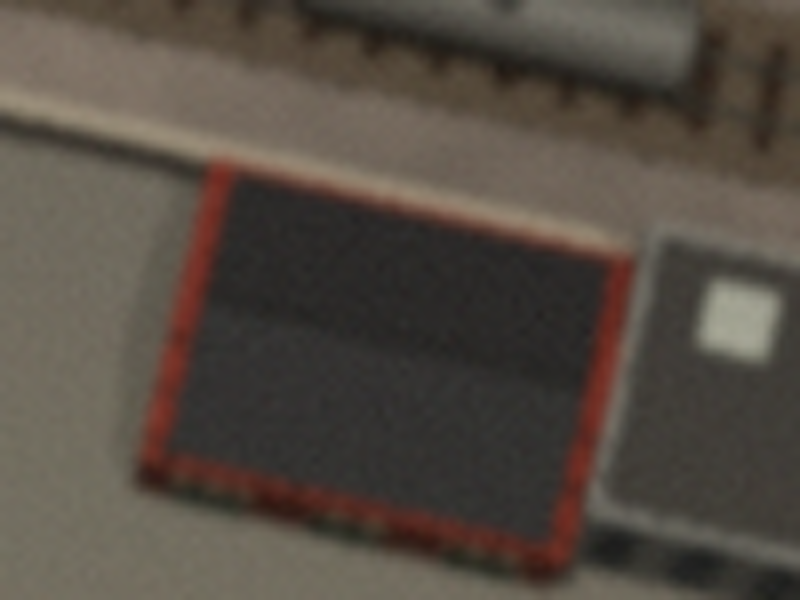

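View pics/top12.png

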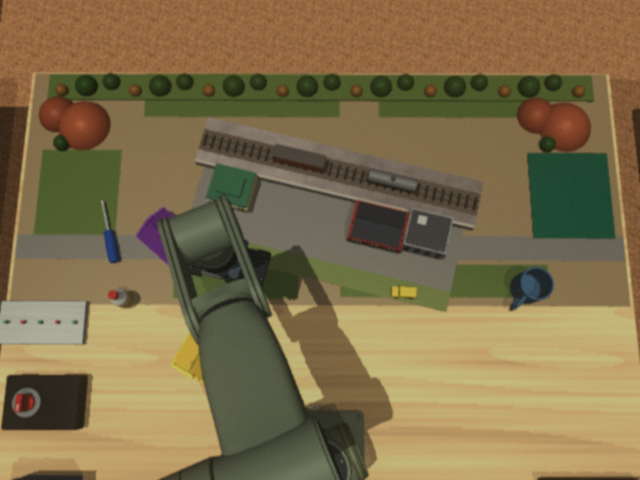

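```bash
python3 -c "
from h import *
c=vision.capture('top');s=vision.capture('scene')
u=lambda L:unz(L,330,180,8);v=lambda L:unz(L,210,195,8)
f=lambda c,L,z:[nt(p).round(4).tolist() for p in cast(c,L,z)]
print('dep top',f(c,u([(218,158),(632,253),(545,552),(150,462)]),.045))
print('wall top',f(c,u([(0,112),(200,160)]),.028))
print('wh top side',f(c,u([(655,228),(600,500)]),.072))
print('dep sc eave',f(s,v([(180,245),(405,470),(668,328)]),.045),'base',f(s,v([(672,437)]),0))
print('wall sc',f(s,v([(178,300),(505,598)]),.028)); print('wh sc',f(s,v([(175,165),(400,78)]),.072))
"
```

```text
dep top [[0.5984, 0.0509], [0.5991, -0.0757], [0.5039, -0.0698], [0.5026, 0.0493]]
wall top [[0.6018, 0.1186], [0.6015, 0.0562]]
wh top side [[0.6001, -0.0785], [0.5165, -0.08]]
dep sc eave [[0.5987, -0.0707], [0.6041, 0.0624], [0.5037, 0.0542]] base [[0.5012, 0.0522]]
wall sc [[0.6033, -0.067], [0.6025, 0.1096]]
wh sc [[0.5957, -0.0743], [0.5147, -0.0725]]
```

By measurement the back is 1–3 mm from the wall and the end 1–3 mm from the warehouse, both inside tolerance. The last press was light and had a vertical component, so I repeat it more firmly to be sure of contact.

```bash
python3 -c "
from h import *
delta(.445,-.005,.13)"
```

```text
t 16.4 nt [0.3411 0.2723] z 0.2073 F_nt [ 0.68 -0.13] Fz -0.26 grip 0.0639
shift cm [-11.01 -27.58   7.42] turn [ 0.26 -1.01 -1.01]
```

```bash
python3 -m jog '[[[0,-4,0],[0.3,-1,-1],0.7],[[0,-4,0],[0,0,0],0.7],[[0,-4,0],[0,0,0],0.7],[[0,-4,0],[0,0,0],0.7],[[-2,-4,0],[0,0,0],0.7],[[-2,-4,0],[0,0,0],0.7],[[-3,-3.5,2],[0,0,0],0.7],[[-3,0,2],[0,0,0],0.7],[[-0.5,0,2],[0,0,0],0.7],[[0,0,0],[0,0,0],0.7]]'; python3 -c "
from h import *
delta(.45,-.005,.03)"
```

```text
t: 17.4
eef_pos: [0.4227, -0.1318, 0.1488]
tool_rot: [[-0.965, 0.261, 0.01], [0.261, 0.965, -0.006], [-0.011, -0.003, -1.0]]
force: [-1.3, 0.7, 0.7]
grip_width: 0.0637
t 17.4 nt [ 0.4418 -0.0288] z 0.1488 F_nt [-1.45  0.37] Fz 0.66 grip 0.0637
shift cm [-0.62  2.44 11.88] turn [-0.18  0.65 -1.53]
```

```bash
python3 -m jog '[[[0,2.4,0],[-0.2,0.6,-1.5],0.7],[[0,0,3],[0,0,0],0.7],[[0,0,3],[0,0,0],0.7],[[0,0,3],[0,0,0],0.7],[[0,0,2.6],[0,0,0],0.7],[[0,0,0],[0,0,0],0.7]]'; python3 -c "
from h import *
delta(.48,-.005,.03)"
```

```text
t: 18.0
eef_pos: [0.427, -0.1127, 0.0364]
tool_rot: [[-0.97, 0.244, 0.01], [0.244, 0.97, -0.003], [-0.011, -0.001, -1.0]]
force: [-0.4, -0.0, 0.7]
grip_width: 0.0638
t 18.0 nt [ 0.4415 -0.0093] z 0.0364 F_nt [-0.34 -0.12] Fz 0.65 grip 0.0638
shift cm [-3.84  0.47  0.68] turn [-0.04  0.62 -0.53]
```

```bash
python3 -m jog '[[[-0.8,0.4,0.6],[0,0.6,-0.5],0.7],[[-0.8,0,0],[0,0,0],0.7],[[-0.8,0,0],[0,0,0],0.7],[[-0.8,0,0],[0,0,0],0.7],[[-0.4,0,0],[0,0,0],0.7],[[0,0,0],[0,0,0],0.7]]'; python3 -c "
from h import *
delta(.485,-.005,.03)"
```

```text
t: 18.6
eef_pos: [0.4698, -0.1197, 0.0366]
tool_rot: [[-0.972, 0.236, 0.011], [0.236, 0.972, -0.004], [-0.011, -0.001, -1.0]]
force: [1.1, 1.0, -0.7]
grip_width: 0.064
t 18.6 nt [ 0.4848 -0.0061] z 0.0366 F_nt [0.79 1.22] Fz -0.67 grip 0.064
shift cm [-0.01  0.11  0.66] turn [-0.07  0.64 -0.07]
```

```bash
for i in 1; do python3 -m jog '[[[-0.4,0,0],[0,0.5,0],0.7],[[-0.4,0,0],[0,0,0],0.7]]'; done; python3 -c "
from h import *
delta(.485,-.005,.03)"; python3 -m jog '[[[-0.6,0,0],[0,0,0],0.7],[[-0.6,0,0],[0,0,0],0.7]]';python3 -c "
from h import *
delta(.485,-.005,.03)"
```

```text
t: 18.8
eef_pos: [0.4722, -0.1202, 0.0363]
tool_rot: [[-0.972, 0.236, -0.011], [0.236, 0.972, 0.002], [0.011, -0.001, -1.0]]
force: [-5.8, 1.7, 5.5]
grip_width: 0.064
t 18.8 nt [ 0.4872 -0.006 ] z 0.0363 F_nt [-6.02  0.27] Fz 5.47 grip 0.064
shift cm [0.21 0.1  0.63] turn [-0.05 -0.64 -0.09]
t: 19.0
eef_pos: [0.4734, -0.1203, 0.0354]
tool_rot: [[-0.971, 0.236, -0.035], [0.236, 0.972, 0.008], [0.036, -0.001, -0.999]]
force: [-13.8, 3.3, 11.9]
grip_width: 0.0638
t 19.0 nt [ 0.4884 -0.0058] z 0.0354 F_nt [-14.15  -0.06] Fz 11.95 grip 0.0638
shift cm [0.32 0.08 0.55] turn [-0.03 -2.08 -0.09]
```

```bash
python3 -m jog '[[[0.5,0,0],[0,0,0],0.7],[[2,0,0],[0,2,0],0.7],[[2,0,0],[0,0,0],0.7],[[0,0,-4],[0,0,0],0.7],[[0,0,-4],[0,0,0],0.7],[[0,0,-4],[0,0,0],0.7],[[4,0,-2],[0,0,0],0.7],[[4,3,-2],[0,0,0],0.7],[[2,4,0],[0,0,0],0.7],[[0,5,0],[0,0,0],0.7],[[0,5,0],[0,0,0],0.7],[[0,5,0],[0,0,0],0.7],[[0,5,0],[0,0,0],0.7],[[0,0,0],[0,0,0],0.7]]'; python3 -c "
from h import *
for k,(x0,y0) in dict(scene=(210,195),top=(330,180)).items():
    c=vision.capture(k);cv2.imwrite(f'pics/{k}13.png',c['img']);cv2.imwrite(f'pics/{k}13z.png',cv2.resize(c['img'][y0:y0+75,x0:x0+100],None,fx=8,fy=8,interpolation=2))"
```

```text
t: 20.4
eef_pos: [0.3964, 0.1796, 0.2122]
tool_rot: [[-0.967, 0.241, -0.082], [0.241, 0.97, 0.021], [0.084, 0.001, -0.996]]
force: [-1.1, -0.3, 0.3]
grip_width: 0.064
```

View pics/scene13z.png

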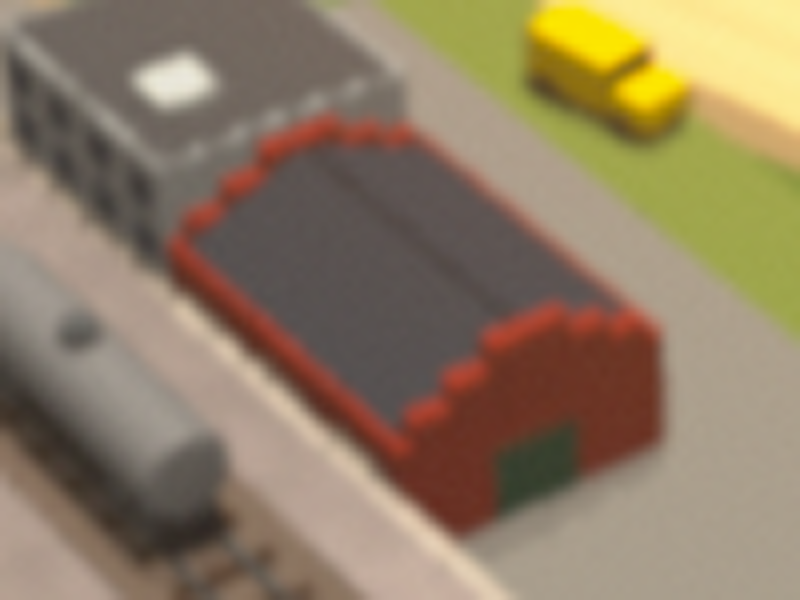

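View pics/top13z.png

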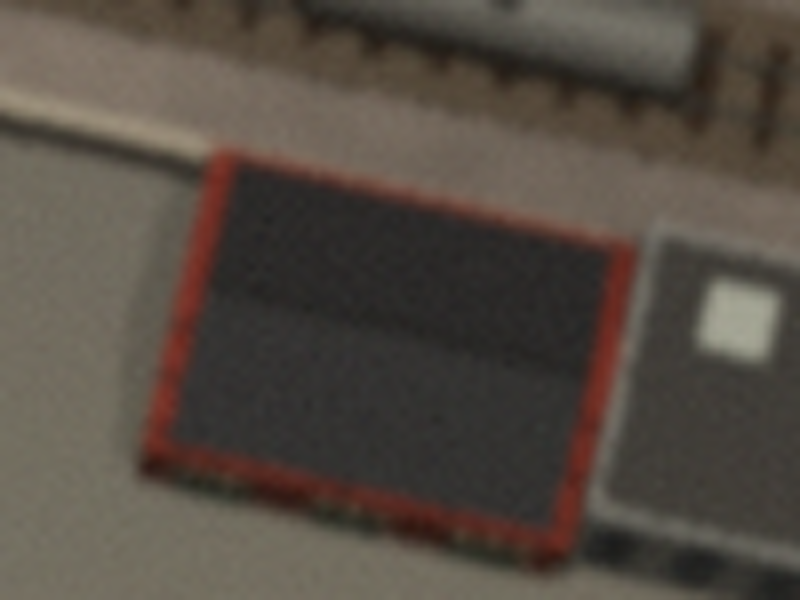

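The second press moved the depot the last 2–3 mm. In the top view its eave now covers the coping right where a flush wall should put it, with the corner at (218,150). One last numeric check, including the bystanders.

```bash
python3 -c "
from h import *
c=vision.capture('top');s=vision.capture('scene')
u=lambda L:unz(L,330,180,8);v=lambda L:unz(L,210,195,8)
f=lambda c,L,z:[nt(p).round(4).tolist() for p in cast(c,L,z)]
print('dep top',f(c,u([(216,147),(636,240),(572,548),(146,455)]),.045))
print('dep sc eave',f(s,v([(170,245),(400,462),(662,325)]),.045),'base',f(s,v([(463,537),(662,440)]),0))
a=cv2.imread('pics/scene0.png');b=s['img']
for k,(x,y,w,h) in dict(van=(272,188,28,28),tree=(385,262,32,42),tank=(200,222,42,42),box=(250,268,56,60),mug=(190,142,46,44),glue=(512,270,36,52),drv=(508,334,30,74)).items():
    t_=a[y:y+h,x:x+w];r=cv2.matchTemplate(b[y-6:y+h+6,x-6:x+w+6],t_,cv2.TM_CCOEFF_NORMED);_,m,_,l=cv2.minMaxLoc(r);print(k,round(m,3),l[0]-6,l[1]-6)
"
```

```text
dep top [[0.6016, 0.0522], [0.6033, -0.076], [0.507, -0.0772], [0.5044, 0.0509]]
dep sc eave [[0.6012, -0.0726], [0.6032, 0.0585], [0.5043, 0.0519]] base [[0.5793, 0.0525], [0.5046, 0.0515]]
van 1.0 0 0
tree 0.818 0 0
tank 0.957 0 0
box 0.999 0 0
mug 1.0 0 0
glue 0.754 0 0
drv 1.0 0 0
```

```bash
python3 -c "
from workcell import workorder,monitor
o=monitor.get_obs();print(o['t'],o['force'],o['qd'].round(3) if hasattr(o['qd'],'round') else o['qd'])
print(workorder.hand_in())"
```

```text
20.6 [-0.56070383  0.22397338  0.9006463 ] [-0.02  -0.007  0.002  0.003 -0.004  0.003]
the job is handed in; nothing more can be done
None
```

I slid the depot into place with the open fingers and handed the job in at about 20.6 s; it reported no verdict. The order was: towards the wall (which turned it parallel), along the wall to the warehouse (stopped at 16 N), then two presses on the front.

**Wall:** In my last measurements the depot's back is at 0.601–0.603 m and the wall at 0.602–0.603 m in the same direction. The gap and skew are too small to measure, and both views agree.

**Warehouse:** The depot's far end is at 0.051–0.052 m from the two clearest edges, where 0.052 m would be flush. One scene-view corner read 0.058 m instead. The end gap comes out at about 0–2 mm against the 4.5 mm allowed.

**Bystanders:** None of the seven shifted by a pixel in the scene view. The matches for the tree (0.82) and glue bottle (0.75) were weaker than the rest, probably from the arm or its shadow in the picture.

**Problem along the way:** The first press on the front stalled at about 9 N, roughly 2–3 mm short of the wall. A second, firmer press of about 14 N closed that gap. That press also carried about 12 N vertical force and tilted the tool about 2°, but the depot looked level afterwards. The arm was clear of everything at hand-in.

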